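Pack the changeover caddy for the hose taping machine

TASK

Pack the blue changeover caddy for the next hose: thread the thick spacer block over the two pins and then the wide plate whose holes match on top of it, both right down and flat; stand the stepped mandrel, big end down, in the round cup, and put the shaft collar flat over the single post. Leave the plate with the close-set holes, the straight mandrel and the roll of tape where they are.

Things in the scene. Friction and masses are not known exactly. Their poses are not given: they have to be found in the camera images.
- pin_nest: Target: two-pin nest in the blue caddy. Base plate 118 (x) by 108 (y) by 6 mm on the caddy's 4 mm floor. Origin: centre of its underside; z up, y along the caddy's long side. Two steel pins, 10 mm thick, 40 mm high above the base plate (top 9 mm tapered to 4 mm), at y = +32 and -32 mm, x = 0.
- cup_nest: Target: round-cup nest in the blue caddy. Base plate 118 (x) by 108 (y) by 6 mm on the caddy's 4 mm floor. Origin: centre of its underside; z up, y along the caddy's long side. Centred on it an open round wall, 72 mm inside, 82 mm outside, 20 mm high. The fixed caddy is a tray 140 by 362 mm, walls 28 mm high; its three nests stand in a row 115 mm apart, in any order.
- post_nest: Target: single-post nest in the blue caddy. Base plate 118 (x) by 108 (y) by 6 mm on the caddy's 4 mm floor. Origin: centre of its underside; z up, y along the caddy's long side. Centred on it one upright steel post, 18 mm thick, 40 mm high above the base plate (top 9 mm tapered to 8 mm).
- spacer: To be packed: thick narrow aluminium spacer block, 90 (its x) by 40 (its y) by 18 mm high, lying flat on the bench, with two 14 mm holes right through at x = +32 and -32 mm. Origin: centre of its underside, z up. Both ways round are the same. About 0.17 kg.
- drive_plate: To be packed: wide thin steel plate, 100 (its x) by 56 (its y) by 8 mm thick, lying flat on the bench, with two 14 mm holes right through at x = +32 and -32 mm (64 mm apart, near its ends). Origin: centre of its underside, z up. Both ways round are the same. About 0.33 kg.
- stepped_mandrel: To be packed: stepped aluminium tube (hose mandrel), 95 mm tall, standing upright on its big end: outside diameter 54 mm from the foot to 45 mm up, tapering to 42 mm at 57 mm up and 42 mm from there to the top; wall 5 mm, open at both ends. Origin: centre of the foot, z up along its axis. About 0.22 kg.
- collar: To be packed: two-piece steel shaft collar lying flat, a thick ring of outside diameter 56 mm, bore 34 mm, 18 mm high. Origin: centre of its underside, z up. About 0.2 kg.
- close_plate: Look-alike, to be left where it lies: steel plate of the same outline as the wide plate, 100 (x) by 56 (y) by 8 mm, but its two 14 mm holes are only 34 mm apart (x = +17 and -17 mm), close to its middle, so it cannot go over the pins. Origin: centre of its underside.
- straight_mandrel: Look-alike, to be left where it stands: plain straight aluminium tube, 54 mm outside diameter all the way up, 95 mm tall, wall 5 mm. Origin: centre of its foot.
- tape_roll: Bystander, to be left where it lies: roll of white wrapping tape lying flat, outside diameter 90 mm, bore 70 mm, 48 mm high. Origin: centre of its underside.
Things that resemble listed ones, but are neither listed nor needed, are in the scene too. What is meant by the spacer is not pink or purple, and is the smaller of those in its own colour.

How it is judged:
By the outcome, as a careful person would: the job done as asked, in the order asked, and still so for the second after the job is handed in, with the robot touching nothing.
It also fails if it takes over 125 s, if anything falls off the work surface, if the arm or the gripper's body presses on something with over 40 N, if the wrist force passes 120 N, or if a joint passes its speed limit or range.

ROBOT

A 6-joint arm with a two-finger parallel gripper is mounted at the origin on the work surface. World frame = base frame: x ahead of the robot, y to its left, z up, the work surface at z = 0. Lengths are in m, angles in rad, forces in N, time in s.
With the tool pointing down it reaches from about 0.225 to 0.875 m from the base axis. Payload 3.4 kg.
Tool frame: the origin (TCP) lies at the very end of the fingers, on their centre line; the grasp point (between the pads) lies 19 mm behind it; z points along the fingers, y is the line along which they close (so a half turn about z gives the same grasp; the last joint's range is limited). The gripper opens to 85 mm and grips with 20 to 120 N. Pads are 22 mm wide; open, the fingers measure 114 mm over their backs; the gripper's body (76 mm by 85 mm) begins 54 mm behind the grasp point. The pads swing forward as they close: fully open they stand 13 mm farther back than shut.
Start: joints at [1.155, 0.276, 1.505, -0, 1.361, -0.121], TCP at [0.167, 0.55, 0.204] pointing down, gripper open.
Joint ranges: [-2.89, 2.89], [-0.75, 2.08], [0.22, 2.7], [-1.18, 4.32], [0.11, 2.71], [-2.7, 2.7]. Speed limits (rad/s): [2.57, 2.57, 3.14, 3.14, 3.14, 3.14].

INTERFACE

Orientations are given as a unit quaternion [w, x, y, z].
In Python, from rig import readout, vision, manip gives the robot as it stands.
- The arm moves only by the shell command python3 -m handwheel 'ROWS' [FORCE]. ROWS is JSON, a list of rows, each a list of 3 entries, a list of its own where there are three numbers: the shift along the tool's x, y, z in mm, then the turn, a rotation vector about the tool's x, y, z in units of 6 degrees (1.0 is 6 degrees), then the closure, from -1 (fully open) to 1 (shut), so that 0 is half open. A call has 1 to 20 rows; each row shifts and turns the commanded pose from where the row before left it, along the tool's axes as they then stand; what a row does not reach is not made up. A row lasts 1/8 s, in which the tool goes at most 62.5 mm and 10.7 degrees, less where a joint would pass 70% of its speed; a pose out of reach is approached as far as the arm can. A call is refused whole if a number of a shift passes 62.5 or a number of a turn 1, either way. A call with a gripper value outside its range is refused whole. The fingers move at their own pace and stop on an object; FORCE is the grip in N (left out, the last holds). Time passes only in rows, so rows that do not move let the fingers close. It gives the time, the measured TCP pose, the force, the opening and the grip force at its end, in the units of the state.
- readout.get_state(): the state, without advancing time (a new reading comes with each control period).
- vision.get_image(name): name is "scene" or "side" or "wrist"; returns the picture (384x512x3 uint8, blue, green, red); there is no depth.
- vision.camera_params(name): a dict with "intrinsics" (3x3 intrinsics, pixels), "rvec" (rotation vector, rad) and "tvec" (3), from world to camera coordinates, as OpenCV has them; the wrist camera has in their place "hand_eye" (4x4, takes a point from camera to tool coordinates, whose origin is the TCP and whose axes are the flange's). Camera axes: x right, y down, z forward; pixel columns grow to the right and rows downward; lengths in m; the calibration is good to about 2 mm. A picture is of the moment at which its call begins: read the wrist's pose just before it. camera_params takes no time and is no camera call.
- manip.sign_off(): hands the job in; it is judged then, once.
The state is a dict: "clock": time; "qpos": joint angles; "qd": joint speeds; "effort": joint torques, N m; "position": TCP position; "ee_rot": TCP orientation; "contact_force": force on the tool from outside, world axes, zero at the start; "moment": the same for the moment, N m; "width": finger opening in m; "gripper_force": force on a finger pad.
Only numpy, scipy, OpenCV 4.12 (cv2) and the standard library are available. Lean on these libraries where they do the work, as an engineer would, in place of code of your own. Each camera call takes 0.05 s, during which the arm holds its last target. There are 200 camera calls.

## Working session

There is one attempt and no reset: what is moved stays moved. The work goes in short steps, Python scripts to look and compute and a shell command to move; the robot and the scene stay as the last step left them, time stands still between calls to the robot, and variables do not carry over. Pictures are saved under pics/ and viewed, at most 14 in all, crops included, and the job is handed in when it is done.

```bash
mkdir -p pics; ls; python3 - <<'E'
from rig import readout, vision
import cv2
print(readout.get_state())
for n in ("scene","side","wrist"):
    cv2.imwrite(f"pics/{n}0.png",vision.get_image(n)); print(n,vision.camera_params(n))
E
```

```text
pics
{'clock': 0.0, 'qpos': array([ 1.15498912e+00,  2.76597682e-01,  1.50618014e+00, -1.79522865e-05,
        1.36071756e+00, -1.21010720e-01]), 'qd': array([ 0.00180412,  0.00067669, -0.00044235, -0.00097216, -0.00042629,
        0.00208269]), 'effort': array([ 1.18800135e-04, -4.16754985e+01, -2.45805216e+01, -3.53225705e-04,
        1.11157107e-02, -1.24361219e-05]), 'position': array([0.1668327 , 0.54962724, 0.20341952]), 'ee_rot': array([-2.43836272e-04,  1.46863163e-01,  9.89156361e-01, -9.19625214e-04]), 'contact_force': array([-0.27206611,  0.36330806, -1.11890892]), 'moment': array([ 0.01227582, -0.0555466 , -0.02876122]), 'gripper_force': 0.0, 'width': 0.0852562085640538}
scene {'intrinsics': array([[466.10705516,   0.        , 247.88904007],
       [  0.        , 466.10705516, 192.29423304],
       [  0.        ,   0.        ,   1.        ]]), 'rvec': array([ 1.59205436,  1.93214299, -0.80950201]), 'tvec': array([ 0.0750336 , -0.25128092,  1.76811348])}
side {'intrinsics': array([[468.04233459,   0.        , 252.81722683],
       [  0.        , 468.04233459, 197.71420066],
       [  0.        ,   0.        ,   1.        ]]), 'rvec': array([ 2.39212867, -0.35777252,  0.1322427 ]), 'tvec': array([-0.44340473,  0.14797373,  1.14383627])}
wrist {'intrinsics': array([[293.64548097,   0.        , 258.09794013],
       [  0.        , 293.64548097, 185.35895426],
       [  0.        ,   0.        ,   1.        ]]), 'hand_eye': array([[-3.78947431e-04, -9.52487148e-01, -3.04578545e-01,
         7.78408185e-02],
       [ 9.99999893e-01, -4.41370883e-04,  1.36098564e-04,
         4.54412373e-04],
       [-2.64064234e-04, -3.04578461e-01,  9.52487213e-01,
        -1.68994888e-01],
       [ 0.00000000e+00,  0.00000000e+00,  0.00000000e+00,
         1.00000000e+00]])}
```

```bash
python3 - <<'E'
import cv2
for n in ("scene","side"):
    cv2.imwrite(f"pics/{n}0b.png",cv2.resize(cv2.imread(f"pics/{n}0.png"),(800,600),interpolation=cv2.INTER_CUBIC))
E
```

```text
(no output)
```

View pics/scene0b.png

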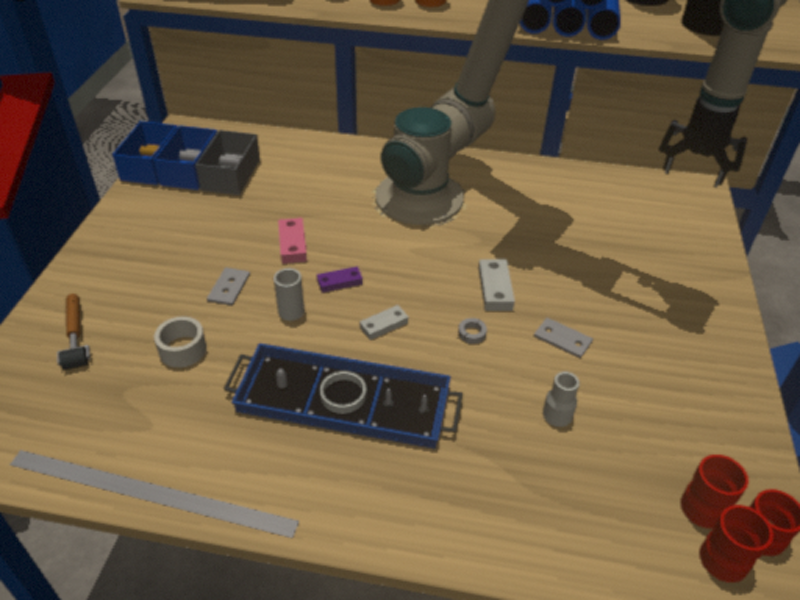

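View pics/side0b.png

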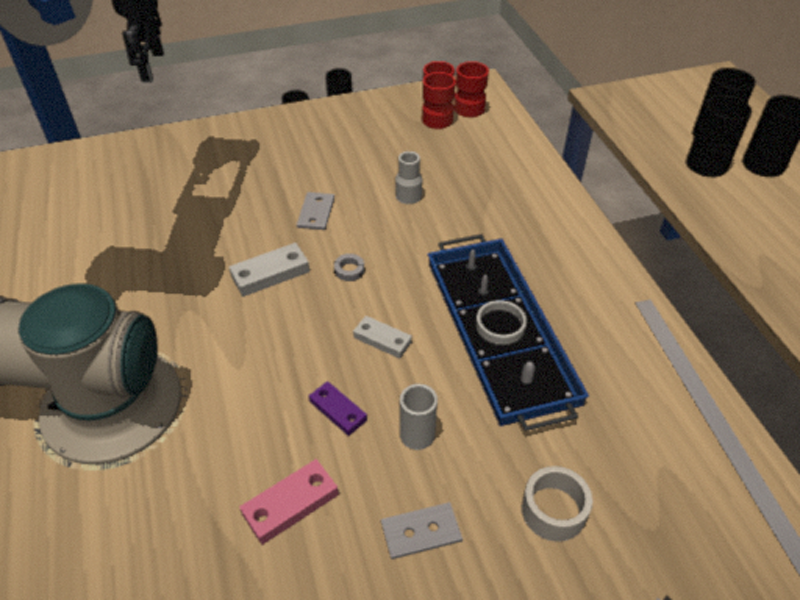

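Scene view (800×600 px): the candidates for the spacer are pink (292,240), purple (340,279), small white (384,321) and large white (496,285). I choose the small white one. The plates are at (563,337) with wide holes, which I want, and at (229,286) with close holes, a look-alike. The mandrels are stepped (561,400), wanted, and straight (290,296). The rings are the collar (473,330), wanted, and the tape (181,342). The caddy nests from left to right are post (281,380), cup (343,391) and pins (388,397)/(424,404).

```bash
cat > h.py <<'E'
import numpy as np, cv2
from rig import readout, vision
from scipy.spatial.transform import Rotation as R
def pose():
    s=readout.get_state(); q=s["ee_rot"]; T=np.eye(4)
    T[:3,:3]=R.from_quat([q[1],q[2],q[3],q[0]]).as_matrix(); T[:3,3]=s["position"]; return T
def cam(n,T=None):
    p=vision.camera_params(n); K=p["intrinsics"]
    if n=="wrist": W=T@p["hand_eye"]
    else:
        W=np.eye(4); r=cv2.Rodrigues(p["rvec"])[0]; W[:3,:3]=r.T; W[:3,3]=-r.T@p["tvec"]
    return K,W
def back(uv,z,K,W):
    d=W[:3,:3]@np.linalg.inv(K)@np.array([uv[0],uv[1],1.]); o=W[:3,3]
    return o+d*(z-o[2])/d[2]
def proj(P,K,W):
    c=(np.atleast_2d(P)-W[:3,3])@W[:3,:3]; c=c@K.T; return c[:,:2]/c[:,2:]
E
python3 - <<'E'
from h import *
f=lambda p:((p[0]+.5)/1.5625-.5,(p[1]+.5)/1.5625-.5)
L={"scene":{"sp_a":(371,327,.018),"sp_b":(397,315,.018),"dp_a":(546,330,.008),"dp_b":(580,346,.008),"col":(473,329,.018),"man":(567,380,.095),"manfoot":(560,420,0),"pinA":(388,391,.05),"pinB":(424,397,.05),"cup":(343,385,.03),"post":(281,372,.05),"straight":(288,278,.095),"tape":(180,333,.048),"bigw":(496,280,.018)},
"side":{"sp_a":(367,327,.018),"sp_b":(398,343,.018),"dp_a":(319,200,.008),"dp_b":(313,222,.008),"col":(349,264,.018),"man":(409,159,.095),"pinA":(484,279,.05),"pinB":(472,252,.05),"cup":(501,320,.03),"post":(529,367,.05),"straight":(418,400,.095),"tape":(558,498,.048)}}
for n in L:
    K,W=cam(n); print(n,W[:3,3].round(2))
    for k,v in L[n].items(): print(k,(back(f(v),v[2],K,W)*1000).round())
im=cv2.imread("pics/side0.png")[105:245,185:335]
cv2.imwrite("pics/crop1.png",cv2.resize(im,None,fx=4,fy=4,interpolation=cv2.INTER_CUBIC))
E
```

```text
scene [1.44 0.19 1.05]
sp_a [467. -21.  18.]
sp_b [425.  23.  18.]
dp_a [398. 318.   8.]
dp_b [428. 384.   8.]
col [433. 176.  18.]
man [596. 346.  95.]
manfoot [609. 351.   0.]
pinA [643.  46.  50.]
pinB [644. 110.  50.]
cup [630. -38.  30.]
post [ 638. -149.   50.]
straight [ 442. -190.   95.]
tape [ 581. -364.   48.]
bigw [282. 209.  18.]
side [ 0.24 -0.75  0.95]
sp_a [420.  20.  18.]
sp_b [460. -29.  18.]
dp_a [419. 376.   8.]
dp_b [393. 315.   8.]
col [429. 173.  18.]
man [595. 339.  95.]
pinA [634.  38.  50.]
pinB [638. 106.  50.]
cup [635. -41.  30.]
post [ 631. -158.   50.]
straight [ 438. -195.   95.]
tape [ 579. -371.   48.]
```

View pics/crop1.png

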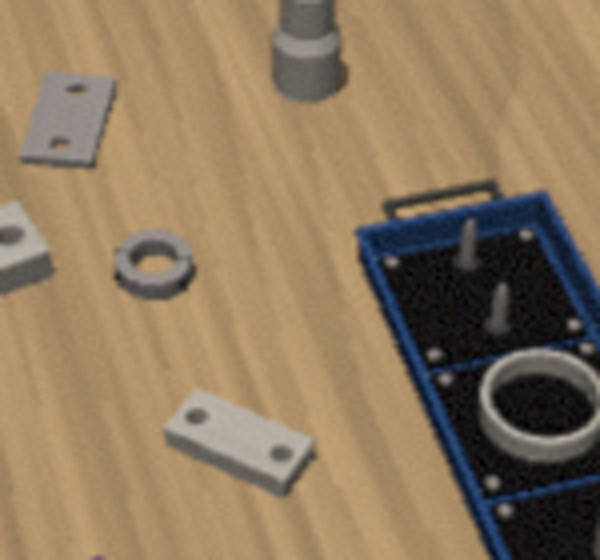

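The crop confirms the small white block at crop px (240,440) with two holes near its ends, the wide-hole plate at (68,118), the collar at (155,263), the stepped mandrel at (307,50), and the pins at (468,245)/(500,310). Next I move above the spacer.

```bash
cat >> h.py <<'E'
def plan(x,y,z,yaw):
    "mm, deg (yaw of tool y axis); prints tool-frame shift (tool upright), turn units about tool z, rotation-vector tilt correction"
    T=pose(); d=T[:3,:3].T@(np.array([x,y,z])/1000-T[:3,3])*1000
    cy=np.degrees(np.arctan2(T[1,1],T[0,1])); w=(yaw-cy+90)%180-90
    n=int(np.ceil(np.linalg.norm(d)/60)); print("pos",(T[:3,3]*1000).round(1),"yaw %.2f"%cy,"tilt",T[:2,2].round(4))
    print("shift",d.round(1),"rows",n,"each",(d/n).round(1),"turn z units %.2f"%(-w/6))
E
python3 -c "
from h import *
plan(443,-2,150,43)"
```

```text
pos [166.9 549.8 203.6] yaw 73.11 tilt [-0.0006 -0.0013]
shift [-424.5 -447.7   54.2] rows 11 each [-38.6 -40.7   4.9] turn z units 5.02
```

```bash
python3 -m handwheel '[[[-38.6,-40.7,5],[0,0,0],-1],[[-38.6,-40.7,5],[0,0,0],-1],[[-38.6,-40.7,5],[0,0,0],-1],[[-38.6,-40.7,5],[0,0,0],-1],[[-38.6,-40.7,5],[0,0,0],-1],[[-38.6,-40.7,5],[0,0,0],-1],[[-38.6,-40.7,5],[0,0,0],-1],[[-38.6,-40.7,5],[0,0,0],-1],[[-38.6,-40.7,5],[0,0,0],-1],[[-38.6,-40.7,5],[0,0,0],-1],[[-38.6,-40.7,4],[0,0,0],-1],[[0,0,0],[0,0,1],-1],[[0,0,0],[0,0,1],-1],[[0,0,0],[0,0,1],-1],[[0,0,0],[0,0,1],-1],[[0,0,0],[0,0,1],-1],[[0,0,0],[0,0,0],-1],[[0,0,0],[0,0,0],-1]]' 40
python3 - <<'E'
from h import *
plan(443,-2,150,43)
T=pose(); np.save("T1.npy",T); cv2.imwrite("pics/w1.png",vision.get_image("wrist"))
E
```

```text
clock: 2.4
position: [0.4432, -0.0015, 0.1502]
ee_rot: [-0.0, 0.397, 0.918, 0.0]
contact_force: [-0.3, -0.0, 1.2]
width: 0.0853
gripper_force: 0.0
pos [443.2  -1.5 150.2] yaw 43.19 tilt [-0.0002  0.0001]
shift [-0.2 -0.5  0.2] rows 1 each [-0.2 -0.5  0.2] turn z units 0.03
```

View pics/w1.png

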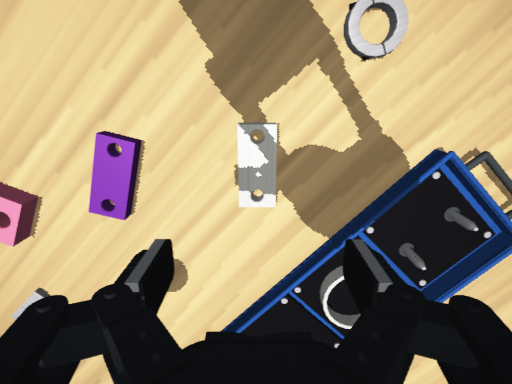

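Wrist view: the spacer is upright in the picture, top face x 238–276, y 124–207, with holes near (257,135) and (257,194). The pin tips are near (452,213) and (405,249), and the collar is near (377,27).

```bash
python3 - <<'E'
from h import *
T=np.load("T1.npy"); K,W=cam("wrist",T)
c=[back(p,.018,K,W)*1000 for p in [(257,135),(257,194),(238,124),(276.5,123.5),(276.5,207),(239,206.5)]]
print(np.round(c,1)); m=(c[0]+c[1])/2; d=c[0]-c[1]; print("ctr",m,np.mean(c[2:],0),np.linalg.norm(d),np.degrees(np.arctan2(d[1],d[0])))
for p,z in [((452,213),.05),((405,249),.05),((377,27),.018)]: print((back(p,z,K,W)*1000).round(1))
plan(m[0],m[1],4,43)
im=cv2.imread("pics/w1.png")[100:230,210:310]; cv2.imwrite("pics/c2.png",cv2.resize(im,None,fx=4,fy=4,interpolation=cv2.INTER_CUBIC))
E
```

```text
[[418.2  24.2  18. ]
 [461.8 -22.4  18. ]
 [396.7  19.2  18. ]
 [424.7  46.1  18. ]
 [487.9 -18.8  18. ]
 [457.3 -46.6  18. ]]
ctr [440.03459375   0.90948264  18.        ] [ 4.41657685e+02 -3.31148360e-02  1.80000000e+01] 63.82573007017069 133.10798110613922
[609.1 103.7  50. ]
[607.1  46.6  50. ]
[431.2 171.7  18. ]
pos [443.2  -1.5 150.2] yaw 43.18 tilt [-0.0001  0.0001]
shift [  3.9  -0.7 146.2] rows 3 each [ 1.3 -0.2 48.7] turn z units 0.03
```

View pics/c2.png

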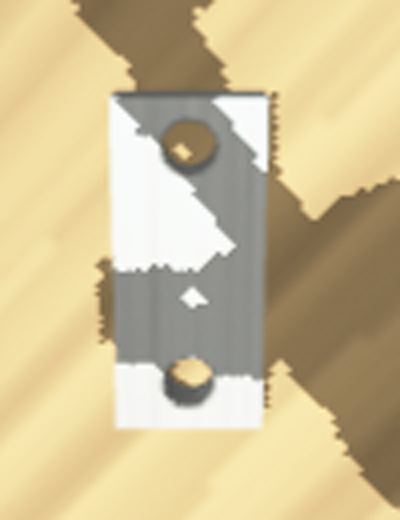

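```bash
python3 -m handwheel '[[[2.2,-0.6,50],[0,0,0],-1],[[0,0,50],[0,0,0],-1],[[0,0,35],[0,0,0],-1],[[0,0,12],[0,0,0],-1],[[0,0,0],[0,0,0],1],[[0,0,0],[0,0,0],1],[[0,0,0],[0,0,0],1],[[0,0,0],[0,0,0],1],[[0,0,0],[0,0,0],1],[[0,0,0],[0,0,0],1]]' 60
```

```text
clock: 3.7
position: [0.4414, -0.0003, 0.0034]
ee_rot: [0.0, 0.398, 0.917, 0.0]
contact_force: [-0.8, -0.0, -0.1]
width: -0.0
gripper_force: 0.0
```

```bash
python3 - <<'E'
from h import *
cv2.imwrite("pics/w2.png",vision.get_image("wrist"))
E
```

```text
(no output)
```

View pics/w2.png

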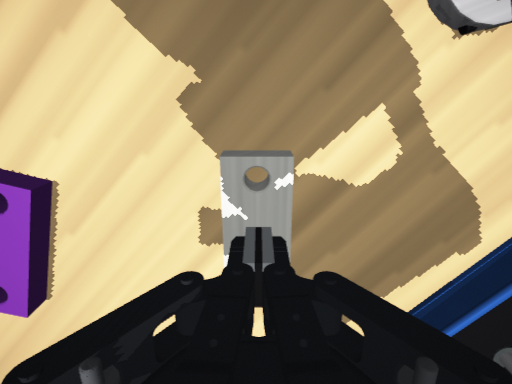

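```bash
python3 - <<'E'
from h import *
im=vision.get_image("side")[150:270,180:320]; cv2.imwrite("pics/s3.png",cv2.resize(im,None,fx=4,fy=4,interpolation=cv2.INTER_CUBIC))
print({k:v for k,v in readout.get_state().items() if k in("contact_force","width","gripper_force","position")})
E
```

```text
{'position': array([ 4.41331929e-01, -3.16373421e-04,  3.29960323e-03]), 'contact_force': array([0.44526452, 0.35871685, 0.27518316]), 'gripper_force': 0.0, 'width': -6.439774915626071e-05}
```

View pics/s3.png

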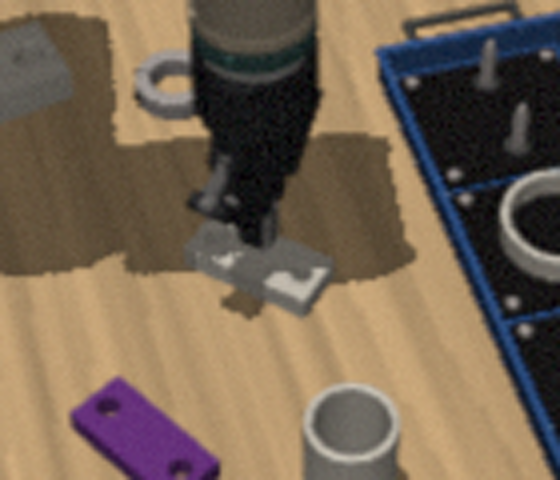

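```bash
python3 - <<'E'
from h import *
T=pose(); K,W=cam("side")
for z in (3,18,25,35,45): print(z,((proj([.4413,0,z/1000],K,W)[0]-[180,150]+.5)*4-.5).round(1))
Kw,Ww=cam("wrist",T)
u=np.array([-.684,.73,0]); v=np.array([.73,.684,0]); c=np.array([.4412,-.0002,.018])
for a,b in [(45,-20),(45,20),(32,0)]: print("block pt",proj(c+(u*a+v*b)/1000,Kw,Ww).round(1))
for s in (0,10,20,30): print("tip",s,[proj((T@np.array([x,y,-s/1000,1]))[:3],Kw,Ww).round(0)[0] for x,y in((.011,-.0145),(.011,.0145),(-.011,0))])
E
```

```text
3 [260.3 267.3]
18 [259.9 252.6]
25 [259.7 245.7]
35 [259.5 235.6]
45 [259.2 225.5]
block pt [[219.8 156.1]]
block pt [[294.6 156. ]]
block pt [[257.3 179.4]]
tip 0 [array([234., 206.]), array([281., 205.]), array([257., 238.])]
tip 10 [array([233., 212.]), array([282., 212.]), array([257., 245.])]
tip 20 [array([231., 219.]), array([284., 219.]), array([257., 254.])]
tip 30 [array([229., 227.]), array([285., 227.]), array([257., 264.])]
```

The picture shows the shut fingers above the block: the tips at wrist px (258,228) work out about 30 mm short of the reported TCP. So they closed in the air and the block did not move. I'll open, go lower while watching the force, and grip again.

```bash
python3 -m handwheel '[[[0,0,0],[0,0,0],-0.4],[[0,0,0],[0,0,0],-0.4],[[0,0,0],[0,0,0],-0.4],[[0,0,0],[0,0,0],-0.4],[[0,0,10],[0,0,0],-0.4],[[0,0,8],[0,0,0],-0.4],[[0,0,5],[0,0,0],-0.4],[[0,0,0],[0,0,0],-0.4]]' 60
```

```text
clock: 4.8
position: [0.4408, -0.0002, -0.0204]
ee_rot: [-0.001, 0.398, 0.917, -0.0]
contact_force: [-1.2, -0.5, -0.1]
width: 0.0598
gripper_force: 0.0
```

```bash
python3 -m handwheel '[[[0,0,3],[0,0,0],-0.4],[[0,0,0],[0,0,0],1],[[0,0,0],[0,0,0],1],[[0,0,0],[0,0,0],1],[[0,0,0],[0,0,0],1]]' 60; python3 - <<'E'
from h import *
cv2.imwrite("pics/w4.png",vision.get_image("wrist"))
E
```

```text
clock: 5.42
position: [0.4415, -0.0003, -0.0224]
ee_rot: [0.0, 0.398, 0.917, 0.0]
contact_force: [-0.2, 0.0, 5.6]
width: 0.0385
gripper_force: 61.0
```

View pics/w4.png

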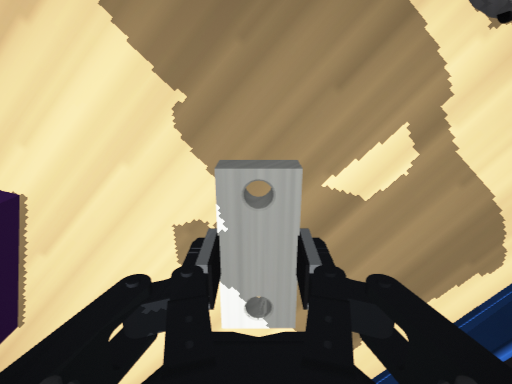

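Gripped at width 38.5 mm; holes in hand at (258,193) and (258,306). I lift, turn to yaw 0, and hover beside the pins so the camera sees them.

```bash
python3 -m handwheel '[[[0,0,-10],[0,0,0],1],[[0,0,-50],[0,0,0.5],1],[[0,0,-42],[0,0,1],1],[[0,0,0],[0,0,1],1],[[0,0,0],[0,0,1],1],[[0,0,0],[0,0,1],1],[[0,0,0],[0,0,1],1],[[0,0,0],[0,0,1],1],[[0,0,0],[0,0,0.7],1],[[0,0,0],[0,0,0],1]]'; python3 -c "
from h import *
plan(639,-30,80,0)"
```

```text
clock: 6.72
position: [0.4411, -0.0003, 0.0794]
ee_rot: [-0.0, 0.707, 0.707, -0.0]
contact_force: [0.2, -0.2, -1.2]
width: 0.0383
gripper_force: 61.3
pos [ 4.411e+02 -3.000e-01  7.940e+01] yaw -0.04 tilt [-0.0002  0.0001]
shift [-29.6 198.   -0.7] rows 4 each [-7.4 49.5 -0.2] turn z units -0.01
```

```bash
python3 -m handwheel '[[[-7.4,49.5,0],[0,0,0],1],[[-7.4,49.5,0],[0,0,0],1],[[-7.4,49.5,0],[0,0,0],1],[[-7.4,49.5,0],[0,0,0],1],[[0,0,0],[0,0,0],1],[[0,0,0],[0,0,0],1],[[0,0,0],[0,0,0],1]]'; python3 - <<'E'
from h import *
T=pose(); np.save("T5.npy",T); im=vision.get_image("wrist"); cv2.imwrite("pics/w5.png",im)
cv2.imwrite("pics/w5b.png",cv2.resize(im,(800,600),interpolation=cv2.INTER_CUBIC)); print(T[:3,3])
E
```

```text
clock: 7.6
position: [0.6377, -0.0299, 0.0792]
ee_rot: [-0.001, 0.707, 0.707, -0.0]
contact_force: [-0.0, 0.4, -1.2]
width: 0.0386
gripper_force: 61.4
[ 0.63770581 -0.02988963  0.07916119]
```

View pics/w5b.png

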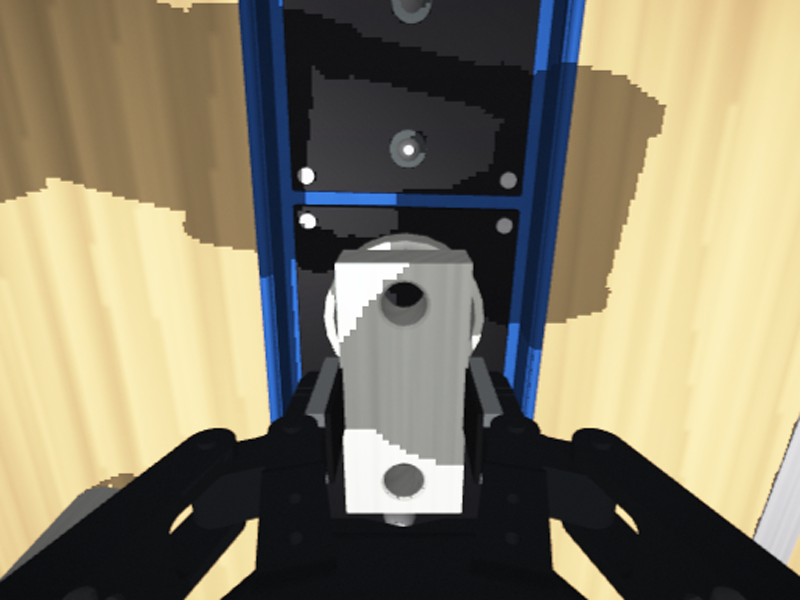

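Shown at 800×600: the near pin tip is at (408,149) and the holes in hand are at (404,302) and (404,481). The nest screws are at (306,176), (508,181), (307,221) and (504,226), so the caddy is turned by about 1.3°.

```bash
python3 - <<'E'
from h import *
from scipy.optimize import least_squares
T=np.load("T5.npy"); p=vision.camera_params("wrist"); K=p["intrinsics"]; H=p["hand_eye"]
f=lambda p:np.array([(p[0]+.5)/1.5625-.5,(p[1]+.5)/1.5625-.5])
ob=[f((404.5,303)),f((404.5,480.5))]
# tool-frame: block centre (x,y), yaw, top z
def pt(q): 
    x,y,a,z=q; return np.array([[x+.032*s*np.cos(a),y+.032*s*np.sin(a),z] for s in(1,-1)])
r=least_squares(lambda q:(proj(pt(q),K,H)-ob).ravel(),[0,0,0,-.04]); print("block in tool mm",r.x*[1000,1000,57.3,1000])
for cor in (0,6):
  W=T@H; W[2,3]+=cor/1000
  for n,q,z in [("pin",(408,149),.05),("s1",(306,176),.01),("s2",(508,181),.01),("s3",(307,221),.01),("s4",(504,226),.01)]: print(cor,n,(back(f(q),z,K,W)*1000).round(1))
  print("wallL",[(back(f(q),.028,K,W)*1000).round(1)[:2] for q in((240,0),(260,250))],"wallR",[(back(f(q),.028,K,W)*1000).round(1)[:2] for q in((583,0),(552,300))])
E
```

```text
block in tool mm [ 9.45889353e-01  4.24425390e-01 -1.40447595e-02 -3.98833026e+01]
0 pin [639.8  46.2  50. ]
0 s1 [588.7  32.8  10. ]
0 s2 [690.8  30.2  10. ]
0 s3 [587.7  10.1  10. ]
0 s4 [690.3   7.3  10. ]
wallL [array([569.4, 105.8]), array([567.5,  -1.2])] wallR [array([713.2, 105.6]), array([713.1, -27.3])]
6 pin [639.8  46.2  50. ]
6 s1 [587.4  32.5  10. ]
6 s2 [692.1  29.8  10. ]
6 s3 [586.4   9.1  10. ]
6 s4 [691.6   6.3  10. ]
wallL [array([567.6, 107.4]), array([565.6,  -2.6])] wallR [array([715.3, 107.2]), array([715.2, -29.4])]
```

```bash
python3 -c "
from h import *
plan(640.1,77.3,45,-1.3)"
```

```text
pos [637.9 -29.9  79.4] yaw -0.07 tilt [-0.0009  0.0003]
shift [107.2   2.1  34.5] rows 2 each [53.6  1.  17.2] turn z units 0.21
```

```bash
python3 -m handwheel '[[[53.6,1,0],[0,0,0],1],[[53.6,1,0],[0,0,0],1],[[0,0,30],[0,0,0.21],1],[[0,0,4],[0,0,0],1],[[0,0,0],[0,0,0],1],[[0,0,0],[0,0,0],1]]'; python3 -c "
from h import *
plan(640.1,77.3,45,-1.3)"
python3 -m handwheel '[[[0,0,10],[0,0,0],1],[[0,0,6],[0,0,0],1],[[0,0,4],[0,0,0],1],[[0,0,4],[0,0,0],1],[[0,0,0],[0,0,0],1]]'
```

```text
clock: 8.4
position: [0.6423, 0.0762, 0.0465]
ee_rot: [0.001, 0.716, 0.698, 0.001]
contact_force: [-0.0, 0.7, -1.6]
width: 0.0385
gripper_force: 61.3
pos [642.3  76.2  46.5] yaw -1.40 tilt [0.002  0.0001]
shift [ 1.  -2.2  1.5] rows 1 each [ 1.  -2.2  1.5] turn z units -0.02
clock: 9.02
position: [0.6412, 0.077, 0.0208]
ee_rot: [-0.0, 0.715, 0.699, -0.0]
contact_force: [0.9, -0.5, -1.6]
width: 0.0386
gripper_force: 61.4
```

```bash
python3 -m handwheel '[[[0,-0.8,8],[0,0,0],1],[[0,0,8],[0,0,0],1],[[0,0,8],[0,0,0],1],[[0,0,4],[0,0,0],1],[[0,0,3],[0,0,0],1],[[0,0,0],[0,0,0],1]]'
```

```text
clock: 9.78
position: [0.6406, 0.077, -0.0099]
ee_rot: [-0.0, 0.715, 0.699, -0.0]
contact_force: [0.3, 0.2, -1.4]
width: 0.0383
gripper_force: 61.4
```

```bash
python3 -m handwheel '[[[0,0,2],[0,0,0],1],[[0,0,0.5],[0,0,0],1],[[0,0,0],[0,0,0],-0.3],[[0,0,0],[0,0,0],-0.3],[[0,0,-10],[0,0,0],-0.3],[[0,0,-40],[0,0,0],-0.3],[[0,0,-50],[0,0,0],-1],[[0,0,0],[0,0,0],-1]]'; python3 - <<'E'
from h import *
plan(410,348,100,-23.6); print(0)
T=pose();np.save("T6.npy",T); cv2.imwrite("pics/w6.png",vision.get_image("wrist"))
E
```

```text
clock: 10.78
position: [0.6446, 0.0771, 0.0937]
ee_rot: [0.004, 0.715, 0.699, 0.004]
contact_force: [-0.3, -0.7, -0.2]
width: 0.0848
gripper_force: 0.0
pos [644.6  77.1  93.7] yaw -1.35 tilt [0.0113 0.0002]
shift [ 265.3 -240.8   -8.9] rows 6 each [ 44.2 -40.1  -1.5] turn z units 3.71
0
```

View pics/w6.png

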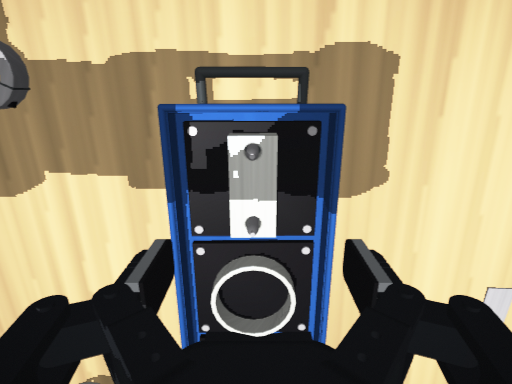

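The spacer sits over both pins, flat and square, with the pin tips at (253,151) and (253,218). Next is the wide-hole plate.

```bash
python3 -m handwheel '[[[44.2,-40.1,0],[0,0,0],-1],[[44.2,-40.1,0],[0,0,0],-1],[[44.2,-40.1,0],[0,0,0],-1],[[44.2,-40.1,0],[0,0,0],-1],[[44.2,-40.1,0],[0,0,0],-1],[[44.2,-40.1,0],[0,0,0],-1],[[0,0,0],[0,0,1],-1],[[0,0,0],[0,0,1],-1],[[0,0,0],[0,0,1],-1],[[0,0,0],[0,0,0.7],-1],[[0,0,0],[0,0,0],-1],[[0,0,0],[0,0,0],-1]]'; python3 - <<'E'
from h import *
T=pose();np.save("T7.npy",T); cv2.imwrite("pics/w7.png",vision.get_image("wrist"))
plan(410,348,100,-23.6)
E
```

```text
clock: 12.32
position: [0.406, 0.3475, 0.0873]
ee_rot: [-0.0, 0.836, 0.548, -0.001]
contact_force: [-0.4, 0.5, 0.7]
width: 0.0853
gripper_force: 0.0
pos [406.1 347.6  87.5] yaw -23.51 tilt [-0.0007 -0.0003]
shift [  1.9   3.4 -12.5] rows 1 each [  1.9   3.4 -12.5] turn z units 0.02
```

View pics/w7.png

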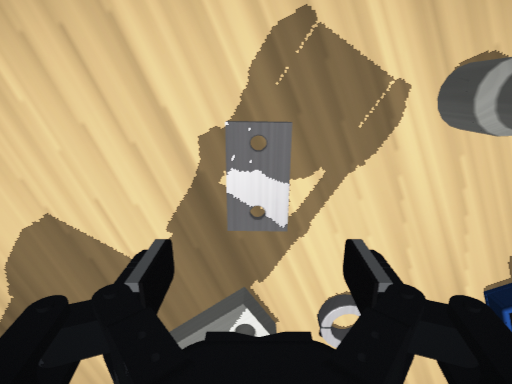

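Plate corners are at (228,121), (292,122), (290,229) and (228,231), holes at (259,143) and (258,211).

```bash
python3 - <<'E'
from h import *
T=np.load("T7.npy"); K,W=cam("wrist",T)
c=np.array([back(p,.008,K,W)*1000 for p in [(259,143),(258,211.5),(228,121),(292,122),(290,229.5),(228,231)]])
d=c[0]-c[1]; print(c.round(1),np.linalg.norm(d),np.degrees(np.arctan2(d[1],d[0])))
e=c[2:].mean(0); print(e,(c[0]+c[1])/2); a=c[2]-c[5];print(np.degrees(np.arctan2(a[1],a[0])))
m=(c[0]+c[1])/2; plan(m[0],m[1],-28,np.degrees(np.arctan2(d[1],d[0]))-90)
E
```

```text
[[421.3 380.9   8. ]
 [395.5 323.7   8. ]
 [405.1 407.9   8. ]
 [453.4 386.    8. ]
 [415.6 295.1   8. ]
 [362.  316.8   8. ]] 62.78782738851465 65.70555166309437
[409.02672122 351.47128022   8.        ] [408.43050616 352.27476587   8.        ]
64.6998193413746
pos [406.1 347.6  87.5] yaw -23.51 tilt [-0.0007 -0.0003]
shift [  5.3   0.3 115.5] rows 2 each [ 2.7  0.1 57.7] turn z units 0.13
```

```bash
python3 -m handwheel '[[[5,0.3,45],[0,0,0.13],-0.65],[[0,0,45],[0,0,0],-0.65],[[0,0,20],[0,0,0],-0.65],[[0,0,5],[0,0,0],-0.65],[[0,0,0],[0,0,0],-0.65]]'; python3 -m handwheel '[[[0,0,2],[0,0,0],-0.65],[[0,0,2],[0,0,0],-0.65],[[0,0,0],[0,0,0],-0.65]]'
```

```text
clock: 13.0
position: [0.409, 0.3525, -0.0269]
ee_rot: [-0.0, 0.84, 0.542, 0.0]
contact_force: [0.7, -0.2, 0.0]
width: 0.0705
gripper_force: 0.0
clock: 13.38
position: [0.4088, 0.3524, -0.0308]
ee_rot: [-0.0, 0.84, 0.542, 0.0]
contact_force: [0.0, -0.4, 0.4]
width: 0.0702
gripper_force: 0.0
```

```bash
for i in 1 2; do python3 -m handwheel '[[[0,0,1.5],[0,0,0],-0.65],[[0,0,0],[0,0,0],-0.65]]' | egrep 'position|contact'; done
```

```text
position: [0.4086, 0.3522, -0.0327]
contact_force: [0.0, 0.0, 0.2]
position: [0.4086, 0.3522, -0.0343]
contact_force: [-0.4, 0.1, 0.3]
```

```bash
python3 -m handwheel '[[[0,0,0],[0,0,0],1],[[0,0,0],[0,0,0],1],[[0,0,0],[0,0,0],1]]' 70; python3 -m handwheel '[[[0,0,-20],[0,0,0],1],[[0,0,-50],[0,0,0],1],[[0,0,-55],[0,0,-1],1],[[0,0,0],[0,0,-1],1],[[0,0,0],[0,0,-1],1],[[0,0,0],[0,0,-0.8],1],[[0,0,0],[0,0,0],1]]'; python3 -c "
from h import *
plan(638.8,-22,100,-1.3)"
```

```text
clock: 14.25
position: [0.4101, 0.3534, -0.0306]
ee_rot: [-0.0, 0.84, 0.542, 0.002]
contact_force: [-3.2, -2.0, 23.7]
width: 0.0539
gripper_force: 80.0
clock: 15.12
position: [0.408, 0.3519, 0.0902]
ee_rot: [-0.0, 0.717, 0.697, -0.001]
contact_force: [-1.1, 0.1, -1.5]
width: 0.0536
gripper_force: 75.8
pos [408.  351.9  90.2] yaw -1.58 tilt [-0.0012 -0.0007]
shift [-367.3  241.    -9.8] rows 8 each [-45.9  30.1  -1.2] turn z units -0.05
```

```bash
python3 -m handwheel '[[[-45.9,30.1,0],[0,0,0],1],[[-45.9,30.1,0],[0,0,0],1],[[-45.9,30.1,0],[0,0,0],1],[[-45.9,30.1,0],[0,0,0],1],[[-45.9,30.1,0],[0,0,0],1],[[-45.9,30.1,0],[0,0,0],1],[[-45.9,30.1,0],[0,0,0],1],[[-40,30,0],[0,0,0],1],[[0,0,0],[0,0,0],1],[[0,0,0],[0,0,0],1],[[0,0,0],[0,0,0],1]]'; python3 - <<'E'
from h import *
T=pose(); np.save("T8.npy",T); im=vision.get_image("wrist"); cv2.imwrite("pics/w8.png",im)
cv2.imwrite("pics/w8b.png",cv2.resize(im,(800,600),interpolation=cv2.INTER_CUBIC)); print(T[:3,3])
E
```

```text
clock: 16.5
position: [0.6385, -0.0141, 0.0905]
ee_rot: [-0.001, 0.716, 0.698, -0.0]
contact_force: [-0.5, -0.5, -3.8]
width: 0.0538
gripper_force: 75.8
[ 0.63850037 -0.01411099  0.09048885]
```

View pics/w8b.png

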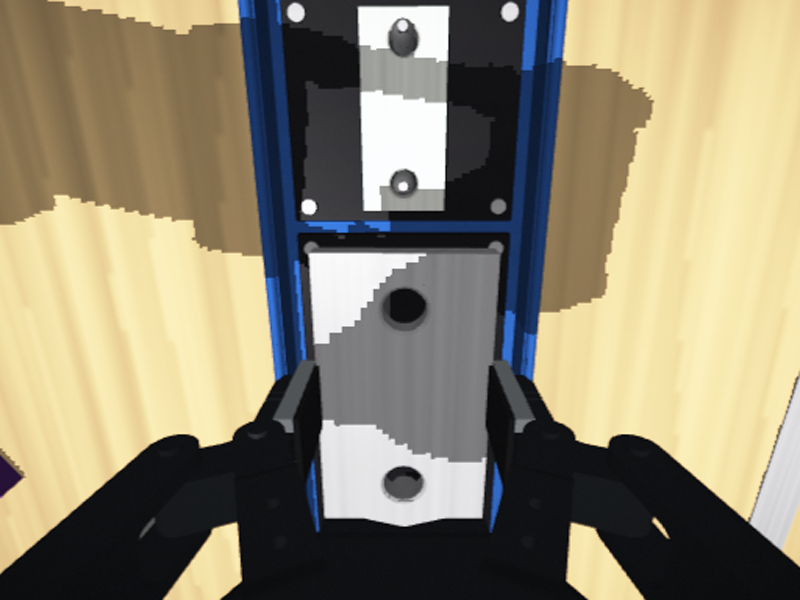

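The pin tips are at (403,25) and (403,186), and the holes in the held plate are at (404,307) and (403,484).

```bash
python3 - <<'E'
from h import *
from scipy.optimize import least_squares
T=np.load("T8.npy"); p=vision.camera_params("wrist"); K=p["intrinsics"]; H=p["hand_eye"]
f=lambda p:np.array([(p[0]+.5)/1.5625-.5,(p[1]+.5)/1.5625-.5])
ob=[f((404.3,306.5)),f((403.3,483.5))]
def pt(q): 
    x,y,a,z=q; return np.array([[x+.032*s*np.cos(a),y+.032*s*np.sin(a),z] for s in(1,-1)])
r=least_squares(lambda q:(proj(pt(q),K,H)-ob).ravel(),[0,0,0,-.04]); print("plate in tool mm",r.x*[1000,1000,57.3,1000])
W=T@H; A,B=[back(f(q),.05,K,W)*1000 for q in((403,186),(403,25))]; d=B-A
print(A,B,np.linalg.norm(d),np.degrees(np.arctan2(d[1],d[0])))
m=(A+B)/2; yaw=np.degrees(np.arctan2(d[1],d[0]))-90
# plate axis angle world = tool x axis angle - a ; tool x=(sin..)
y=np.radians(yaw); o=r.x; tx=np.array([-np.sin(y),np.cos(y)]); ty=np.array([np.cos(y),np.sin(y)])
tgt=m[:2]-(tx*o[0]+ty*o[1])*1000; print("tgt",tgt,yaw); plan(*tgt,28,yaw+np.degrees(o[2]))
E
```

```text
plate in tool mm [ -0.06405143   0.17837271   0.29841832 -40.14321256]
[639.97354285  46.066967    50.        ] [641.68050381 109.85090654  50.        ] 63.80677595911767 88.46703854350531
tgt [640.65042797  78.0277371 ] -1.5329614564946894
pos [638.7 -14.1  90.7] yaw -1.47 tilt [-0.001   0.0005]
shift [92.1 -0.3 62.7] rows 2 each [46.  -0.2 31.4] turn z units -0.04
```

```bash
python3 -m handwheel '[[[46,-0.2,0],[0,0,-0.04],1],[[46,0,0],[0,0,0],1],[[0,0,35],[0,0,0],1],[[0,0,27],[0,0,0],1],[[0,0,0],[0,0,0],1],[[0,0,0],[0,0,0],1],[[0,0,0],[0,0,0],1]]';  python3 -c "
from h import *
plan(640.6,78,28,-1.2)"
```

```text
clock: 17.42
position: [0.6429, 0.0767, 0.0305]
ee_rot: [0.001, 0.715, 0.699, 0.001]
contact_force: [-0.8, 0.8, -2.2]
width: 0.0536
gripper_force: 75.8
pos [642.9  76.7  30.5] yaw -1.29 tilt [0.0032 0.0001]
shift [ 1.2 -2.4  2.5] rows 1 each [ 1.2 -2.4  2.5] turn z units -0.02
```

```bash
python3 -m handwheel '[[[0.8,0,0],[0,0,0],1],[[0,0,0],[0,0,0],1],[[0,0,0],[0,0,0],1]]' >/dev/null; python3 -c "
from h import *
plan(640.6,78,28,-1.2)"
```

```text
pos [641.8  77.4  29. ] yaw -1.30 tilt [0.0003 0.0001]
shift [ 0.6 -1.2  1. ] rows 1 each [ 0.6 -1.2  1. ] turn z units -0.02
```

```bash
python3 -m handwheel '[[[0.6,-1,6],[0,0,0],1],[[0,0,6],[0,0,0],1],[[0,0,4],[0,0,0],1],[[0,0,0],[0,0,0],1]]' | egrep 'pos|cont'; python3 -m handwheel '[[[0,0,5],[0,0,0],1],[[0,0,5],[0,0,0],1],[[0,0,3],[0,0,0],1],[[0,0,2],[0,0,0],1],[[0,0,0],[0,0,0],1]]'
```

```text
position: [0.6403, 0.078, 0.0121]
contact_force: [-0.4, 0.0, -2.5]
clock: 18.92
position: [0.6407, 0.0782, -0.0024]
ee_rot: [-0.0, 0.715, 0.699, 0.0]
contact_force: [-0.1, 2.5, -3.4]
width: 0.0537
gripper_force: 75.7
```

```bash
python3 -m handwheel '[[[0,0,1.5],[0,0,0],1],[[0,0,0.5],[0,0,0],1],[[0,0,0],[0,0,0],1]]' | egrep 'pos|cont'; python3 -m handwheel '[[[0,0,0],[0,0,0],-0.6],[[0,0,0],[0,0,0],-0.6],[[0,0,-10],[0,0,0],-0.6],[[0,0,-45],[0,0,0],-1],[[0,0,-50],[0,0,0],-1],[[0,0,0],[0,0,0],-1],[[0,0,0],[0,0,0],-1]]'; python3 - <<'E'
from h import *
T=pose();np.save("T9.npy",T); cv2.imwrite("pics/w9.png",vision.get_image("wrist"));  cv2.imwrite("pics/s9.png",vision.get_image("side"))
plan(430.5,173,100,0)
E
```

```text
position: [0.6408, 0.0782, -0.0026]
contact_force: [-3.0, 1.3, 5.7]
clock: 20.18
position: [0.6405, 0.0779, 0.1011]
ee_rot: [0.0, 0.715, 0.699, 0.0]
contact_force: [-1.0, 0.8, -0.4]
width: 0.0853
gripper_force: 0.0
pos [639.6  77.9  99.5] yaw -1.29 tilt [-0.0027 -0.    ]
shift [ 9.030e+01 -2.112e+02  1.000e-01] rows 4 each [ 22.6 -52.8   0. ] turn z units -0.22
```

View pics/w9.png

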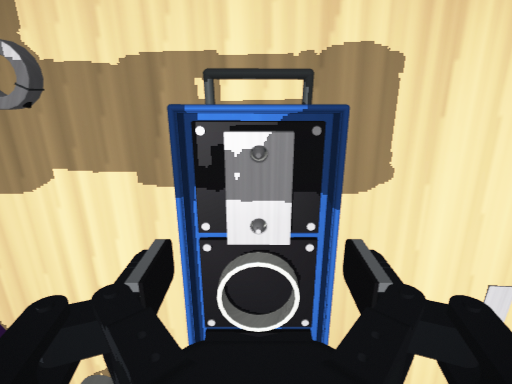

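The plate lies flat on the spacer with both pin tips showing at (258,153) and (258,226). Next is the collar, checking its centre numerically in the wrist picture.

```bash
python3 -m handwheel '[[[22.6,-52.6,0],[0,0,0],-1],[[22.6,-52.6,0],[0,0,0],-1],[[22.6,-52.6,0],[0,0,0],-1],[[22.6,-52.6,0],[0,0,0],-1],[[0,0,0],[0,0,0],-1],[[0,0,0],[0,0,0],-1],[[0,0,0],[0,0,0],-1]]'|egrep pos; python3 - <<'E'
from h import *
T=pose(); im=vision.get_image("wrist"); cv2.imwrite("pics/w10.png",im); K,W=cam("wrist",T)
print("pred px",proj([.431,.173,.018],K,W))
g=cv2.medianBlur(cv2.cvtColor(im,cv2.COLOR_BGR2GRAY),3)
# low-saturation mask, near prediction
s=cv2.cvtColor(im,cv2.COLOR_BGR2HSV)[...,1]; m=((s<50)&(g>60)).astype(np.uint8); m[235:]=0
n,l,st,ce=cv2.connectedComponentsWithStats(m)
for i in range(1,n):
    if st[i,4]>300: print(st[i],ce[i].round(1))
c=cv2.HoughCircles(g[:240],cv2.HOUGH_GRADIENT,1,20,param1=100,param2=18,minRadius=15,maxRadius=45); print(c[0][:4] if c is not None else c)
for q in (c[0][:3] if c is not None else []): print((back(q[:2],.018,K,W)*1000).round(1))
plan(431,173,-27,-1.3)
E
```

```text
position: [0.4338, 0.1728, 0.1005]
pred px [[254.70251976 183.17148712]]
[    0    96   178   102 11165] [ 90.  146.4]
[ 222  148   62   61 2074] [252.9 178.8]
[441 179  71  29 542] [470.5 187.1]
[452 226  60   9 460] [478.6 230.4]
[[254.5 172.5  25.1]
 [ 31.5 164.5  16. ]
 [482.5 203.5  16.9]]
[431.1 182.9  18. ]
[235.5 194.9  18. ]
[639.6 148.4  18. ]
pos [433.7 172.8 100.5] yaw -1.35 tilt [ 0.0001 -0.0001]
shift [  0.2  -2.7 127.5] rows 3 each [ 0.1 -0.9 42.5] turn z units -0.01
```

```bash
python3 -m handwheel '[[[2,-3.3,50],[0,0,0],-1],[[0,0,50],[0,0,0],-1],[[0,0,20],[0,0,0],-0.8],[[0,0,6],[0,0,0],-0.8],[[0,0,0],[0,0,0],-0.8]]'|egrep 'pos|cont'; python3 -m handwheel '[[[0,0,0],[0,0,0],1],[[0,0,0],[0,0,0],1],[[0,0,0],[0,0,0],1],[[0,0,0],[0,0,0],1]]' 60
```

```text
position: [0.43, 0.1751, -0.0252]
contact_force: [0.6, 0.0, 0.4]
clock: 22.32
position: [0.4302, 0.1754, -0.0235]
ee_rot: [0.001, 0.715, 0.699, 0.001]
contact_force: [-0.9, -0.9, 7.1]
width: 0.0537
gripper_force: 61.5
```

```bash
python3 -m handwheel '[[[0,0,-40],[0,0,0],1],[[0,0,-50],[0,0,0],1],[[0,0,0],[0,0,0],1]]'|egrep 'pos|wid'; python3 - <<'E'
from h import *
plan(634.8,-152,66,-1.4)
im=vision.get_image("wrist");cv2.imwrite("pics/w11.png",im); T=pose(); K,W=cam("wrist",T)
p=vision.camera_params("wrist")
g=cv2.cvtColor(im,cv2.COLOR_BGR2GRAY); 
# predicted outline of the collar ring top in tool frame at z=-42, compare
for x in (-28,-17,17,28): print(x,proj([x/1000,0,-.042],K,p["hand_eye"]).round(1))
print([int(v) for v in g[140:330:3,258]])
E
```

```text
position: [0.4327, 0.1762, 0.0689]
width: 0.0535
pos [432.7 176.2  68.9] yaw -1.28 tilt [0.0102 0.0026]
shift [-323.6  209.3    4.1] rows 7 each [-46.2  29.9   0.6] turn z units 0.02
-28 [[257.9 305.3]]
-17 [[257.9 287.5]]
17 [[257.9 226.9]]
28 [[257.8 205.3]]
[236, 236, 236, 139, 139, 139, 138, 140, 139, 139, 139, 139, 139, 139, 139, 139, 139, 139, 136, 81, 85, 87, 103, 137, 130, 129, 129, 128, 126, 235, 235, 235, 234, 234, 234, 234, 234, 234, 234, 234, 234, 233, 233, 79, 85, 84, 82, 86, 89, 114, 128, 125, 127, 129, 138, 230, 230, 230, 230, 230, 229, 229, 229, 228]
```

```bash
python3 -m handwheel '[[[-46.2,29.9,0],[0,0,0],1],[[-46.2,29.9,0],[0,0,0],1],[[-46.2,29.9,0],[0,0,0],1],[[-46.2,29.9,0],[0,0,0],1],[[-46.2,29.9,0],[0,0,0],1],[[-46.2,29.9,0],[0,0,0],1],[[-46.2,29.9,0],[0,0,0],1],[[0,0,0],[0,0,0],1],[[0,0,0],[0,0,0],1],[[0,0,0],[0,0,0],1]]'|egrep 'pos|wid';python3 -c "
from h import *
plan(634.8,-152,66,-1.4)"
```

```text
position: [0.6296, -0.1513, 0.0637]
width: 0.0535
pos [ 629.6 -151.3   63.7] yaw -1.23 tilt [-0.0027  0.0013]
shift [-0.6  5.2 -2.3] rows 1 each [-0.6  5.2 -2.3] turn z units 0.03
```

```bash
python3 -m handwheel '[[[-0.6,5,20],[0,0,0],1],[[0,0,10],[0,0,0],1],[[0,0,8],[0,0,0],1],[[0,0,6],[0,0,0],1],[[0,0,0],[0,0,0],1]]'|egrep 'pos|cont'; python3 -m handwheel '[[[0,0,10],[0,0,0],1],[[0,0,10],[0,0,0],1],[[0,0,6],[0,0,0],1],[[0,0,3],[0,0,0],1],[[0,0,0],[0,0,0],1]]'|egrep 'pos|cont'
```

```text
position: [0.6357, -0.1534, 0.0202]
contact_force: [-0.4, -0.1, -2.7]
position: [0.636, -0.1535, -0.0085]
contact_force: [0.0, -1.5, -2.2]
```

```bash
python3 -m handwheel '[[[0,0,3],[0,0,0],1],[[0,0,0],[0,0,0],1]]'|egrep 'pos|cont'; python3 -m handwheel '[[[0,0,1.5],[0,0,0],1],[[0,0,0],[0,0,0],1]]'|egrep 'pos|cont'
```

```text
position: [0.636, -0.1535, -0.0113]
contact_force: [-0.2, 0.2, -2.5]
position: [0.6361, -0.1535, -0.0128]
contact_force: [0.0, -0.5, -2.0]
```

```bash
python3 -m handwheel '[[[0,0,1.5],[0,0,0],1],[[0,0,0],[0,0,0],1]]'|egrep 'pos|cont'; python3 -m handwheel '[[[0,0,1],[0,0,0],1],[[0,0,0],[0,0,0],1]]'|egrep 'pos|cont'
```

```text
position: [0.6363, -0.1536, -0.0133]
contact_force: [-2.6, 0.7, 2.5]
position: [0.6363, -0.1535, -0.0134]
contact_force: [-2.9, 0.9, 8.1]
```

```bash
python3 -m handwheel '[[[0,0,0],[0,0,0],-0.6],[[0,0,0],[0,0,0],-0.6],[[0,0,-10],[0,0,0],-0.6],[[0,0,-50],[0,0,0],-1],[[0,0,-60],[0,0,0],-1],[[0,0,0],[0,0,0],-1],[[0,0,0],[0,0,0],-1]]'|egrep 'pos|cont'; python3 -c "
from h import *
cv2.imwrite('pics/w12.png',vision.get_image('wrist'))
plan(595,300,120,-1.4)"
```

```text
position: [0.6359, -0.1534, 0.1052]
contact_force: [-0.3, 0.5, -0.9]
pos [ 635.2 -153.2  104. ] yaw -1.29 tilt [-0.0017  0.0007]
shift [452.2 -50.5 -15.6] rows 8 each [56.5 -6.3 -2. ] turn z units 0.02
```

```bash
python3 -m handwheel '[[[56.5,-6.3,-2],[0,0,0],-1],[[56.5,-6.3,-2],[0,0,0],-1],[[56.5,-6.3,-2],[0,0,0],-1],[[56.5,-6.3,-2],[0,0,0],-1],[[56.5,-6.3,-2],[0,0,0],-1],[[56.5,-6.3,-2],[0,0,0],-1],[[56.5,-6.3,-2],[0,0,0],-1],[[56.5,-6.3,-2],[0,0,0],-1],[[0,0,0],[0,0,0],-1],[[0,0,0],[0,0,0],-1],[[0,0,0],[0,0,0],-1]]'|egrep 'pos|cont'; python3 - <<'E'
from h import *
T=pose(); im=vision.get_image("wrist"); cv2.imwrite("pics/w13.png",im); K,W=cam("wrist",T); print(T[:3,3])
for P in ([.595,.342,.095],[.595,.342,0]): print("pred px",proj(P,K,W))
g=cv2.medianBlur(cv2.cvtColor(im,cv2.COLOR_BGR2GRAY),3)
s=cv2.cvtColor(im,cv2.COLOR_BGR2HSV)[...,1]; m=((s<50)&(g>50)).astype(np.uint8)
n,l,st,ce=cv2.connectedComponentsWithStats(m)
for i in range(1,n):
    if st[i,4]>300: print(st[i],ce[i].round(1))
c=cv2.HoughCircles(g,cv2.HOUGH_GRADIENT,1,15,param1=100,param2=20,minRadius=20,maxRadius=50)
for q in (c[0][:6] if c is not None else []): print(q,(back(q[:2],.095,K,W)*1000).round(1))
E
```

```text
position: [0.5957, 0.2978, 0.1199]
contact_force: [0.3, -0.2, 0.1]
[0.59573294 0.29778547 0.11994546]
pred px [[255.15177146 145.46964582]]
pred px [[256.13747876 128.33551913]]
[ 227   97   64   73 2720] [258.5 133.5]
[   0  221   52   67 2504] [ 20.8 254.8]
[125 239  40  53 601] [142.8 265.4]
[352 239  40  53 608] [373.2 265.3]
[264 289  81  21 575] [304.3 294.7]
[279 318  53  28 744] [308.4 328.5]
[259.5 133.5  29.2] [598.1 349.8  95. ]
[254.5 149.5  34.4] [594.5 339.3  95. ]
```

```bash
python3 - <<'E'
import cv2
g=cv2.cvtColor(cv2.imread("pics/w13.png"),cv2.COLOR_BGR2GRAY)
print([int(v) for v in g[90:180:2,258]])
for r in range(100,176,10): print(r,[int(v) for v in g[r,216:302:3]])
E
```

```text
[113, 112, 113, 102, 117, 118, 117, 112, 90, 117, 148, 140, 132, 205, 114, 114, 115, 114, 113, 113, 113, 113, 112, 113, 112, 113, 113, 113, 111, 91, 91, 84, 89, 91, 91, 90, 92, 150, 144, 139, 212, 212, 212, 212, 212]
100 [225, 220, 216, 215, 209, 105, 103, 102, 106, 100, 110, 116, 118, 117, 118, 115, 115, 119, 118, 96, 106, 111, 109, 108, 106, 114, 137, 189, 112]
110 [123, 120, 115, 116, 111, 106, 109, 107, 115, 95, 95, 137, 152, 148, 148, 152, 151, 147, 110, 86, 113, 110, 113, 104, 108, 115, 115, 113, 114]
120 [124, 120, 116, 115, 100, 107, 126, 144, 137, 118, 110, 107, 108, 114, 114, 212, 211, 214, 208, 160, 163, 172, 163, 105, 102, 117, 116, 114, 113]
130 [124, 225, 218, 217, 150, 142, 136, 69, 105, 108, 111, 109, 108, 113, 113, 112, 112, 206, 200, 107, 108, 83, 232, 140, 122, 107, 115, 114, 114]
140 [224, 200, 118, 116, 231, 248, 184, 74, 80, 102, 112, 109, 107, 112, 113, 112, 112, 115, 110, 106, 82, 75, 71, 140, 139, 118, 117, 115, 113]
150 [223, 226, 118, 116, 115, 248, 247, 162, 82, 83, 85, 83, 89, 90, 91, 90, 87, 82, 87, 85, 82, 81, 145, 137, 104, 119, 117, 115, 114]
160 [220, 225, 121, 116, 115, 111, 108, 233, 248, 246, 172, 91, 91, 91, 90, 92, 93, 91, 98, 147, 140, 128, 101, 116, 121, 120, 117, 116, 114]
170 [218, 224, 224, 217, 215, 211, 206, 202, 202, 204, 208, 209, 205, 211, 212, 211, 210, 216, 211, 206, 206, 188, 112, 117, 122, 120, 118, 116, 114]
```

```bash
python3 -m handwheel '[[[48.2,0.5,0],[0,0,0],-1],[[0,0,0],[0,0,0],-1],[[0,0,40],[0,0,0],-0.8],[[0,0,30],[0,0,0],-0.8],[[0,0,11],[0,0,0],-0.8],[[0,0,0],[0,0,0],-0.8]]'|egrep 'pos|cont'; python3 -m handwheel '[[[0,0,0],[0,0,0],1],[[0,0,0],[0,0,0],1],[[0,0,0],[0,0,0],1],[[0,0,0],[0,0,0],1],[[0,0,0],[0,0,0],1]]' 50
```

```text
position: [0.5975, 0.3466, 0.0395]
contact_force: [0.6, 0.6, 0.8]
clock: 29.98
position: [0.5983, 0.3481, 0.0417]
ee_rot: [0.001, 0.715, 0.699, 0.001]
contact_force: [-1.1, -0.1, 5.5]
width: 0.0409
gripper_force: 50.6
```

```bash
python3 -m handwheel '[[[0,0,-40],[0,0,0],1],[[0,0,-50],[0,0,0],1],[[0,0,0],[0,0,0],1],[[0,0,0],[0,0,0],1]]'|egrep 'pos|wid|cont'; python3 -c "
from h import *
plan(637.8,-37,130,-1.4)"
```

```text
position: [0.5965, 0.3473, 0.1287]
contact_force: [0.1, -0.1, -3.0]
width: 0.0403
pos [596.5 347.3 128.7] yaw -1.28 tilt [-0.002  -0.0009]
shift [-383.2   49.9   -1. ] rows 7 each [-54.7   7.1  -0.1] turn z units 0.02
```

```bash
python3 -m handwheel '[[[-30,3.9,0],[0,0,0],1],[[-54.7,7.1,0],[0,0,0],1],[[-54.7,7.1,0],[0,0,0],1],[[-54.7,7.1,0],[0,0,0],1],[[-54.7,7.1,0],[0,0,0],1],[[-54.7,7.1,0],[0,0,0],1],[[-54.7,7.1,0],[0,0,0],1],[[-25,3.2,0],[0,0,0],1],[[0,0,0],[0,0,0],1],[[0,0,0],[0,0,0],1],[[0,0,0],[0,0,0],1]]'|egrep 'pos|wid|cont'; python3 -c "
from h import *
plan(637.8,-37,60,-1.4)"
```

```text
position: [0.6379, -0.0351, 0.129]
contact_force: [0.2, 0.6, -1.9]
width: 0.0406
pos [637.9 -35.1 129. ] yaw -1.21 tilt [-0.0016  0.0008]
shift [-1.9  0.  69. ] rows 2 each [-1.   0.  34.5] turn z units 0.03
```

```bash
python3 - <<'E'
from h import *
T=np.load("T9.npy"); K,W=cam("wrist",T); g=np.array([[.6378+.041*np.cos(a),-.037+.041*np.sin(a),.03] for a in np.arange(8)*np.pi/4]); print(proj(g,K,W).round(0).tolist())
E
python3 -m handwheel '[[[-1.9,0,25],[0,0,0],1],[[0,0,20],[0,0,0],1],[[0,0,10],[0,0,0],1],[[0,0,8],[0,0,0],1],[[0,0,5],[0,0,0],1],[[0,0,0],[0,0,0],1]]'|egrep 'pos|wid|cont'
```

```text
[[300.0, 298.0], [288.0, 273.0], [257.0, 262.0], [227.0, 274.0], [216.0, 300.0], [230.0, 323.0], [259.0, 332.0], [287.0, 322.0]]
position: [0.6386, -0.0384, 0.0618]
contact_force: [-0.4, 0.3, -3.0]
width: 0.0406
```

```bash
python3 -m handwheel '[[[0,0,5],[0,0,0],1],[[0,0,3],[0,0,0],1],[[0,0,0],[0,0,0],1]]'|egrep 'pos|cont';python3 -m handwheel '[[[0,0,1.5],[0,0,0],1],[[0,0,0],[0,0,0],1]]'|egrep 'pos|cont';python3 -m handwheel '[[[0,0,1],[0,0,0],1],[[0,0,0],[0,0,0],1]]'|egrep 'pos|cont'
```

```text
position: [0.6383, -0.0384, 0.0535]
contact_force: [0.2, 0.3, -2.0]
position: [0.6385, -0.0385, 0.0522]
contact_force: [0.8, -0.8, -2.5]
position: [0.6386, -0.0385, 0.0518]
contact_force: [-1.7, -0.5, 1.0]
```

Touching. I press slightly more, release and retreat.

```bash
python3 -m handwheel '[[[0,0,0.7],[0,0,0],1],[[0,0,0],[0,0,0],1],[[0,0,0],[0,0,0],-0.5],[[0,0,0],[0,0,0],-0.5],[[0,0,0],[0,0,0],-0.8],[[0,0,-30],[0,0,0],-1],[[0,0,-50],[0,0,0],-1],[[0,0,-40],[0,0,0],-1],[[50,-30,0],[0,0,0],-1],[[50,-30,0],[0,0,0],-1],[[50,-30,0],[0,0,0],-1],[[50,-30,0],[0,0,0],-1],[[0,0,0],[0,0,0],-1],[[0,0,0],[0,0,0],-1]]'|egrep 'clock|pos|cont'; python3 - <<'E'
from h import *
a=vision.get_image("side")[140:275,265:385]; b=vision.get_image("scene")[210:295,140:300]
a=cv2.resize(a,(480,540),interpolation=cv2.INTER_CUBIC); b=cv2.resize(b,(320,170),interpolation=cv2.INTER_CUBIC)
w=cv2.imread("pics/w12.png"); w=cv2.resize(w,(320,240))
o=np.zeros((540,800,3),np.uint8); o[:,:480]=a; o[:170,480:]=b; o[180:420,480:]=w; cv2.imwrite("pics/final.png",o)
E
```

```text
clock: 35.22
position: [0.5235, 0.1641, 0.1707]
contact_force: [0.5, 0.2, -0.1]
```

View pics/final.png

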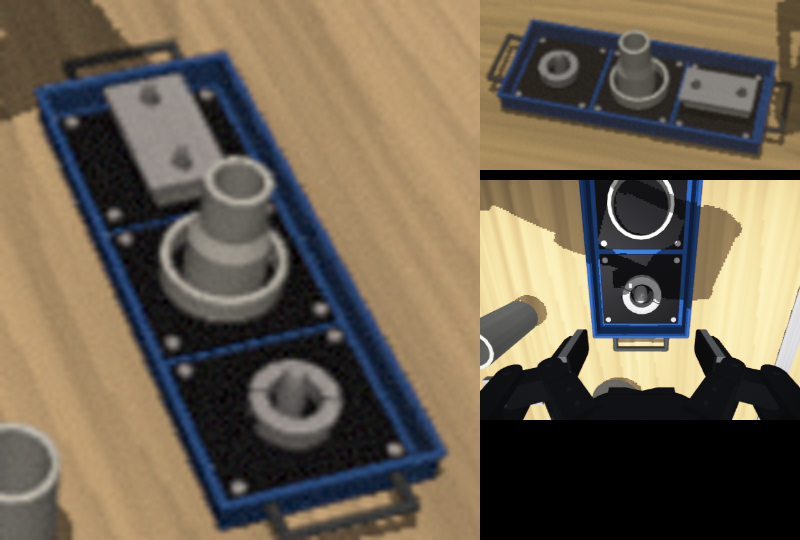

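The picture shows the plate flat on the spacer with both pins through it (150,97)/(182,160), the stepped mandrel upright in the cup (235,230), and the collar flat around the post (295,400). I'm handing it in.

```bash
python3 -c "
from rig import manip; print(manip.sign_off())"
```

```text
the job is handed in; nothing more can be done
None
```

The caddy is packed and handed in at about 35 s: spacer then wide plate seated on the pins, stepped mandrel big end down in the cup, collar flat over the post, and the look-alikes and tape never touched.

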